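# Slide the lamp to the reader and hold the filter in its slot

## Task

On the aluminium light bench, slide the round lamp along the plate, without lifting or tipping it, from the single ring where it stands into the middle of the double ring in front of the white reader, and let go of it. Then take the filter paddle out of its stand, pass its blade down through the narrow slot in the top of the reader, without forcing it, until its square glass pane is level with the reader's front window, and finish holding it there by its black head, still and upright, the head clear above the reader. Leave the white jar, beaker, timer and flask where they are.

Things in the scene. Friction and masses are not known exactly. Their poses are not given: they have to be found in the camera images.
- station: the light bench: a fixed aluminium plate 160 (x) by 330 (y) by 4 mm on the worktop, origin at the centre of its underside, z up, its -x side roughly towards the robot. Black ring marks in a row along y at x = -38 mm: single rings at y = -120 and +120 mm (67 mm across), a double ring at y = 0 (77 and 67 mm). Behind the double ring stands the white reader. All is fixed and rigid
- ring (a point): centre of the double ring, on the plate's top, 4 mm above the worktop. The reader's front face is 51 mm behind it (bench +x)
- slot (a point): centre of the slot's mouth in the top of the reader, 84 mm above the worktop; axes as the bench's. Square-edged, straight down through the 12 mm thick top, 8 mm wide along x and 32 mm long along y (2 mm more than the blade each way). The reader is a box 54 (x) by 74 (y) mm centred under this point, hollow down to the plate
- window (a point): point inside the reader straight below the slot's centre, 44 mm above the worktop, level with the centre of the square front window (22 mm wide, 24 mm high, black frame, in the reader's -x face); axes as the bench's. The glass pane's centre belongs here
- lamp: the lamp: a loose upright round housing 50 mm across and 86 mm high, dark steel foot, glass band from 28 to 52 mm up, aluminium cap with dark vent grooves above; about 0.35 kg; origin at the centre of its underside, z up. It starts on one of the two single rings, either one, and looks the same from all sides
- paddle: the filter paddle, about 70 g, upright in its stand: flat aluminium blade 6 mm thick (x), 30 mm wide (y), 78 mm long, rounded nose, square glass pane 18 mm wide; above it a ribbed black head 14 (x) by 32 (y) by 36 mm high. Origin at the nose's lowest edge, z up along the blade; the same after a half turn about z. Held rightly, the head's underside is 10 mm above the reader
- glass (a point): centre of the paddle's glass pane, 28 mm above the nose, axes as the paddle's
- head (a point): middle of the paddle's black head, 96 mm above the nose
- stand: the paddle's stand: a fixed white block 50 (x) by 66 (y) mm on a grey foot 66 by 82 mm, 40 mm high in all, with a slot 30 mm deep (9 by 33 mm) in which the blade stands with its nose 10 mm above the worktop; origin at the centre of its underside, x across the slot
- jar: bystander: plain white wide-mouth jar, 60 mm across, 86 mm high, on the other single ring; origin at the centre of its underside
- beaker: bystander: clear beaker, 54 mm across, 68 mm high; origin at the centre of its underside
- timer: bystander: dark bench timer lying flat, 71 by 72 by 18 mm; origin at the centre of its underside
- flask: bystander: clear conical flask, 51 mm across, 79 mm high; origin at the centre of its underside

How it is judged:
By the outcome, as a careful person would: the job done as asked, in the order asked, and still so for the second after the job is handed in, while the arm keeps its last pose, push and grip.
It also fails if it takes over 67 s, if anything falls off the work surface, if the arm or the gripper's body presses on something with over 40 N, if the wrist force passes 120 N, or if a joint passes its speed limit or range.

## Robot

A 6-joint arm with a two-finger parallel gripper is mounted at the origin on a cart in front of the work surface, level with it; the furniture and walls round the work are solid. World frame = base frame: x ahead of the robot, y to its left, z up, the work surface at z = 0. Lengths are in m, angles in rad, forces in N, time in s.
With the tool pointing down it reaches from about 0.375 to 0.925 m from the base axis. Payload 5.7 kg.
Tool frame: the origin (TCP) lies midway between the tips of the shut fingers; the grasp point (between the pads) lies 19 mm behind it; z points along the fingers, y is the line along which they close (so a half turn about z gives the same grasp; the last joint's range is limited). The gripper opens to 88 mm and grips with 3 to 60 N. Pads are 20 mm wide; open, the fingers measure 115 mm over their backs; the gripper's body (75 mm by 178 mm) begins 61 mm behind the grasp point.
Start: joints at [-1.449, 0.359, 1.51, -0, 1.272, -0.115], TCP at [0.141, -0.583, 0.223] pointing down, gripper open.
Joint ranges: [-2.97, 2.97], [-1.01, 2.36], [0.21, 2.38], [-0.96, 4.11], [0.2, 2.71], [-2.98, 2.98]. Speed limits (rad/s): [2.39, 2.39, 3.14, 3.14, 3.14, 3.14].

## Interface

Orientations are given as [roll, pitch, yaw] about the fixed x, y, z axes, in that order (R = Rz(yaw) Ry(pitch) Rx(roll)).
In Python, from workcell import manip, read_camera, ticket, spotter gives the robot as it stands.
- The arm moves only by the tool drive_tool, never from a script. Its argument "steps" is one flat list of numbers, 7 for each row, row after row: the shift along the tool's x, y, z in m, then the turn, a rotation vector about the tool's x, y, z in rad, then the gripper command: -1 is fully open, 1 is shut, values between are in proportion. In form: [dx, dy, dz, wx, wy, wz, grip, dx, dy, dz, wx, wy, wz, grip, ...]. A call has 1 to 20 rows; each row shifts and turns the commanded pose from where the row before left it, along the tool's axes as they then stand; what a row does not reach is not made up. A row lasts 1/10 s, in which the tool goes at most 50 mm and 8.59 degrees, less where a joint would pass 70% of its speed; a pose out of reach is approached as far as the arm can. A call is refused whole if a number of a shift passes 0.05 or a number of a turn 0.15, either way. A call with a gripper value outside its range is refused whole. The fingers move at their own pace and stop on an object; "grip_force" is the grip in N (left out, the last holds). Time passes only in rows, so rows that do not move let the fingers close. It gives the time, the measured TCP pose, the force, the opening and the grip force at its end, in the units of the state.
- manip.get_state(): the state, without advancing time (a new reading comes with each control period).
- read_camera(name): name is "scene" or "top" or "wrist"; returns a dict with "image" (400x640x3 uint8, red, green, blue), "fx", "fy", "cx", "cy" (pixels), "R" (3x3) and "t" (3): a world point X has camera coordinates R X + t. Camera axes: x right, y down, z forward; pixel columns grow to the right and rows downward; lengths in m; the calibration is good to about 2 mm. A picture is of the moment at which its call begins. There is no depth.
- ticket.sign_off(): hands the job in; it is judged then, once.
Trained networks look in a picture, given as the dict that the camera call returned (one of the last four; its "shot" number tells which), for a name from the list of things; names that differ only in an ending like _2 or _b are one class to them, and where a whole thing is asked for, a point or a joint stands for the part that bears it (a point fixed in the world has none). Each returns a list of dicts, best first, with "score" (0 to 1); they miss things now and then, are a little off and sometimes report something else, mostly with a low value. They report only what shows in the picture. A call takes as long as a camera call.
- spotter.search_frame(thing, picture): "rect" ([left, top, right, bottom] in pixels, round what is visible of it).
The state is a dict: "time_s": time; "joints": joint angles; "qd": joint speeds; "tau": joint torques, N m; "ee_pos": TCP position; "tool_rot": TCP orientation; "ft_force": force on the tool from outside, world axes, zero at the start; "ft_torque": the same for the moment, N m; "grip_width": finger opening in m; "grip_force": force on a finger pad.
Only numpy, scipy, OpenCV 4.12 (cv2) and the standard library are available. Lean on these libraries where they do the work, as an engineer would, in place of code of your own. Each camera call takes 0.05 s, during which the arm holds its last target. There are 200 camera calls.

## Working session

There is one attempt and no reset: what is moved stays moved. The work goes in short steps, Python scripts to look and compute and a tool call to move; the robot and the scene stay as the last step left them, time stands still between calls to the robot, and variables do not carry over. Pictures are saved under pics/ and viewed, at most 11 in all, crops included, and the job is handed in when it is done.

Besides the shell and the picture viewer there is one more tool, called after "Call:" as name(argument=value, ...), one argument or row to a line, values as JSON. drive_tool: Moves the arm, as the interface text tells. Its arguments: {"type":"object","properties":{"steps":{"type":"array"},"grip_force":{"type":"number"}},"required":["steps"]}

```bash
mkdir -p pics; cat > h.py <<'E'
import numpy as np, cv2
from workcell import manip, read_camera, ticket, spotter
def save(p,n): cv2.imwrite('pics/'+n,cv2.cvtColor(p['image'],cv2.COLOR_RGB2BGR))
def ray(p,u,v):
    R=np.array(p['R']);t=np.array(p['t']);c=-R.T@t
    d=R.T@np.array([(u-p['cx'])/p['fx'],(v-p['cy'])/p['fy'],1]);return c,d/np.linalg.norm(d)
def atz(p,u,v,z):
    c,d=ray(p,u,v);return c+d*(z-c[2])/d[2]
def proj(p,X):
    q=np.array(p['R'])@np.array(X)+np.array(p['t']);return np.array([p['fx']*q[0]/q[2]+p['cx'],p['fy']*q[1]/q[2]+p['cy']])
def tri(rs):
    A=np.zeros((3,3));b=np.zeros(3)
    for c,d in rs:
        P=np.eye(3)-np.outer(d,d);A+=P;b+=P@c
    return np.linalg.solve(A,b)
E
python3 - <<'E'
from h import *
s=manip.get_state();print({k:np.round(v,3).tolist() for k,v in s.items()})
for n in ['scene','top']:
    p=read_camera(n);save(p,n+'1.png');print(n,p['fx'],p['cx'],p['cy'],np.round(ray(p,320,200),3).tolist())
    for t in ['station','lamp','paddle','head','stand','jar','beaker','timer','flask']:
        print(t,[(np.round(r['rect']).tolist(),round(r['score'],2)) for r in spotter.search_frame(t,p)[:2]])
E
```

```text
{'time_s': 0.0, 'joints': [-1.449, 0.36, 1.511, -0.0, 1.272, -0.115], 'qd': [0.001, 0.001, 0.0, 0.002, -0.001, -0.001], 'tau': [0.0, -51.538, -27.072, 0.068, 0.035, -0.0], 'ee_pos': [0.141, -0.583, 0.222], 'tool_rot': [-3.14, -0.0, 0.237], 'ft_force': [0.567, -0.288, -0.133], 'ft_torque': [-0.021, 0.036, 0.005], 'grip_force': 0.0, 'grip_width': 0.088}
scene 452.3260962644706 321.68781806824694 193.4705814174759 [[-0.078, 0.822, 1.083], [0.448, -0.538, -0.714]]
station [([272.0, 182.0, 378.0, 256.0], 0.57)]
lamp [([296.0, 221.0, 315.0, 248.0], 0.72), ([244.0, 268.0, 263.0, 296.0], 0.28)]
paddle [([405.0, 134.0, 417.0, 161.0], 0.53)]
head [([406.0, 136.0, 416.0, 161.0], 0.44)]
stand [([399.0, 157.0, 420.0, 174.0], 0.7)]
jar [([348.0, 179.0, 369.0, 208.0], 0.75), ([243.0, 268.0, 260.0, 296.0], 0.37)]
beaker [([336.0, 145.0, 351.0, 170.0], 0.78)]
timer [([360.0, 137.0, 379.0, 154.0], 0.8), ([270.0, 179.0, 373.0, 259.0], 0.61)]
flask [([243.0, 269.0, 264.0, 296.0], 0.87)]
top 458.71253791580983 308.3540149240663 202.97279243085694 [[0.383, 0.037, 1.546], [0.121, -0.021, -0.992]]
station [([259.0, 181.0, 359.0, 235.0], 0.98)]
lamp [([263.0, 206.0, 280.0, 227.0], 0.69)]
paddle [([420.0, 221.0, 435.0, 228.0], 0.63)]
head [([423.0, 224.0, 437.0, 229.0], 0.44)]
stand [([408.0, 216.0, 433.0, 237.0], 0.96)]
jar [([332.0, 209.0, 352.0, 226.0], 0.84)]
beaker [([364.0, 160.0, 383.0, 179.0], 0.65)]
timer [([405.0, 168.0, 431.0, 192.0], 0.69)]
flask [([195.0, 210.0, 211.0, 227.0], 0.49)]
```

```bash
ls pics
```

```text
scene1.png
top1.png
```

```bash
python3 - <<'E'
from h import *
a=cv2.imread('pics/top1.png')[140:260,170:470];b=cv2.imread('pics/scene1.png')[120:310,220:450]
a=cv2.resize(a,(780,312),interpolation=3);b=cv2.resize(b,(345,285),interpolation=3)
c=np.zeros((600,800,3),np.uint8);c[:312,:780]=a;c[314:599,:345]=b;cv2.imwrite('pics/c1.png',c)
pt=read_camera('top');ps=read_camera('scene')
for n,t,s in [('lamp',(271.5,216.5),(305.5,234.5)),('jar',(342,217.5),(358.5,193.5)),('paddle/head',(429,226),(411,148)),('stand',(420.5,226.5),(409.5,165.5)),('beaker',(373.5,169.5),(343.5,157.5)),('timer',(418,180),(369.5,145.5)),('flask',(203,218.5),(253.5,282.5))]:
    print(n,np.round(tri([ray(pt,*t),ray(ps,*s)]),3),np.round(atz(pt,*t,0.05),3))
print('station',[np.round(atz(pt,u,v,.004),3).tolist() for u,v in [(259,181),(359,235)]])
E
```

```text
lamp [0.518 0.169 0.034] [0.515 0.166 0.05 ]
jar [ 0.503 -0.067  0.04 ] [ 0.506 -0.064  0.05 ]
paddle/head [ 0.471 -0.339  0.078] [ 0.472 -0.347  0.05 ]
stand [ 0.469 -0.333  0.003] [ 0.471 -0.319  0.05 ]
beaker [ 0.658 -0.179  0.038] [ 0.663 -0.173  0.05 ]
timer [ 0.632 -0.326  0.015] [ 0.624 -0.318  0.05 ]
flask [0.515 0.393 0.039] [0.513 0.391 0.05 ]
station [[0.641, 0.211, 0.004], [0.45, -0.123, 0.004]]
```

View pics/c1.png

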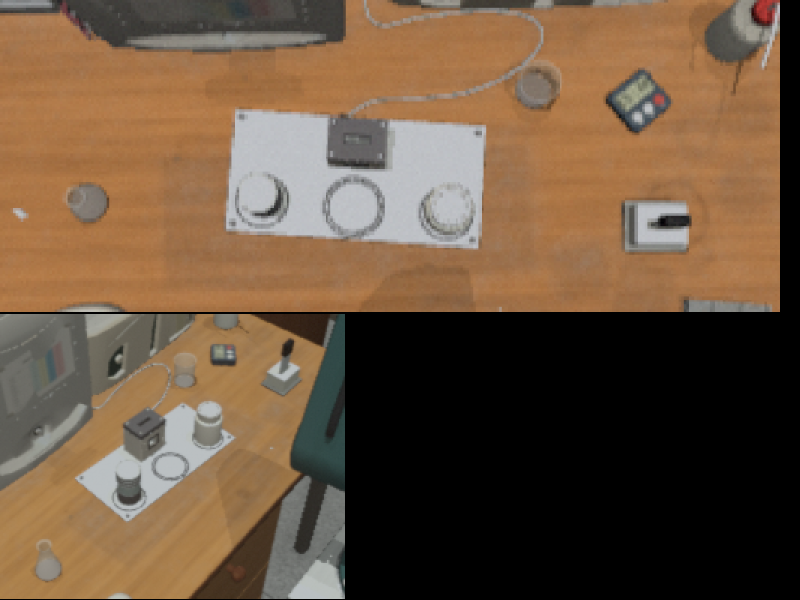

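The lamp is on the left ring (top px 271,216), the jar on the right one (342,217), and the double ring is at about (306,219). The paddle stands at right with its width along y. I'll rotate to the bench yaw and take a wrist look near the paddle first.

Call:
drive_tool(
  steps=[0, 0, 0, 0, 0, 0.15, -1, 0, 0, 0, 0, 0, 0.15, -1, 0.028, -0.03, -0.006, 0, 0, 0, -1, 0.028, -0.03, -0.006, 0, 0, 0, -1, 0.028, -0.03, -0.006, 0, 0, 0, -1, 0.028, -0.03, -0.006, 0, 0, 0, -1, 0.028, -0.03, -0.006, 0, 0, 0, -1, 0.028, -0.03, -0.006, 0, 0, 0, -1, 0.028, -0.03, -0.006, 0, 0, 0, -1, 0.028, -0.03, -0.006, 0, 0, 0, -1, 0.028, -0.03, -0.006, 0, 0, 0, -1, 0.028, -0.03, -0.006, 0, 0, 0, -1, 0, 0, 0, 0, 0, 0, -1, 0, 0, 0, 0, 0, 0, -1],
)

```text
time_s: 2.5
ee_pos: [0.4395, -0.3011, 0.2827]
tool_rot: [3.141, 0.0, -0.061]
ft_force: [0.0, -0.4, -0.3]
grip_width: 0.088
grip_force: 0.0
```

```bash
python3 - <<'E'
from h import *
p=read_camera('wrist');save(p,'w1.png');np.save('w1.npy',p,allow_pickle=True)
s=manip.get_state();print(np.round(s['ee_pos'],4),np.round(s['tool_rot'],4),p['fx'],[np.round(x,3) for x in ray(p,320,200)])
for t in ['paddle','head','stand']: print(t,[(np.round(r['rect']).tolist(),round(r['score'],2)) for r in spotter.search_frame(t,p)[:2]])
E
```

```text
[ 0.4388 -0.3016  0.2825] [ 3.1413e+00  7.0000e-04 -6.2400e-02] 330.8048696244147 [array([ 0.522, -0.307,  0.446]), array([-0.291,  0.015, -0.956])]
paddle [([334.0, 136.0, 366.0, 162.0], 0.82)]
head [([332.0, 139.0, 366.0, 157.0], 0.72), ([1.0, 32.0, 171.0, 162.0], 0.72)]
stand [([312.0, 111.0, 375.0, 168.0], 0.84)]
```

View pics/w1.png

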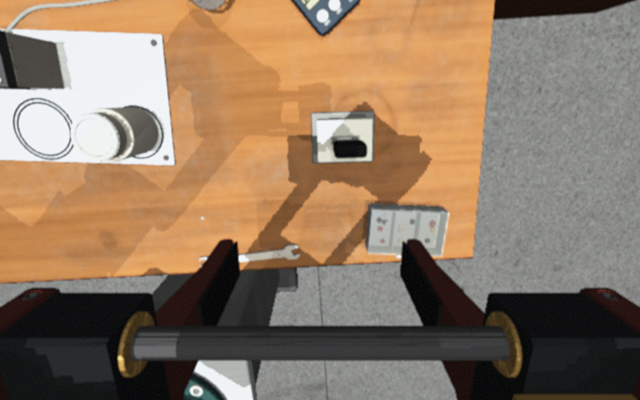

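The wrist view shows the paddle head at (349,149), the stand at (343,138), and the jar and part of the double ring at left. Next I look over the plate.

Call:
drive_tool(
  steps=[-0.0045, -0.04, 0, 0, 0, 0, -1, -0.0045, -0.04, 0, 0, 0, 0, -1, -0.0045, -0.04, 0, 0, 0, 0, -1, -0.0045, -0.04, 0, 0, 0, 0, -1, -0.0045, -0.04, 0, 0, 0, 0, -1, -0.0045, -0.04, 0, 0, 0, 0, -1, -0.0045, -0.04, 0, 0, 0, 0, -1, -0.0045, -0.04, 0, 0, 0, 0, -1, -0.0045, -0.04, 0, 0, 0, 0, -1, -0.0045, -0.04, 0, 0, 0, 0, -1, 0, 0, 0, 0, 0, 0, -1, 0, 0, 0, 0, 0, 0, -1],
)

```text
time_s: 3.9
ee_pos: [0.4194, 0.1002, 0.2826]
tool_rot: [3.141, 0.0, -0.062]
ft_force: [0.5, -0.2, 0.7]
grip_width: 0.088
grip_force: 0.0
```

```bash
python3 - <<'E'
from h import *
p=read_camera('wrist');save(p,'w2.png');np.save('w2.npy',p,allow_pickle=True)
s=manip.get_state();print(np.round(s['ee_pos'],4),np.round(s['tool_rot'],4))
for t in ['station','slot','ring','lamp','jar']: print(t,[(np.round(r['rect']).tolist(),round(r['score'],2)) for r in spotter.search_frame(t,p)[:2]])
cv2.imwrite('pics/w2c.png',cv2.resize(cv2.imread('pics/w2.png')[0:220,120:500],(798,462),interpolation=3))
E
```

```text
[0.4195 0.0995 0.2826] [ 3.1409e+00  2.0000e-04 -6.3600e-02]
station [([216.0, 1.0, 492.0, 131.0], 0.67)]
slot [([216.0, 1.0, 499.0, 133.0], 0.85)]
ring [([218.0, 0.0, 495.0, 134.0], 0.92)]
lamp [([220.0, 62.0, 276.0, 111.0], 0.88)]
jar [([422.0, 64.0, 502.0, 120.0], 0.95)]
```

View pics/w2c.png

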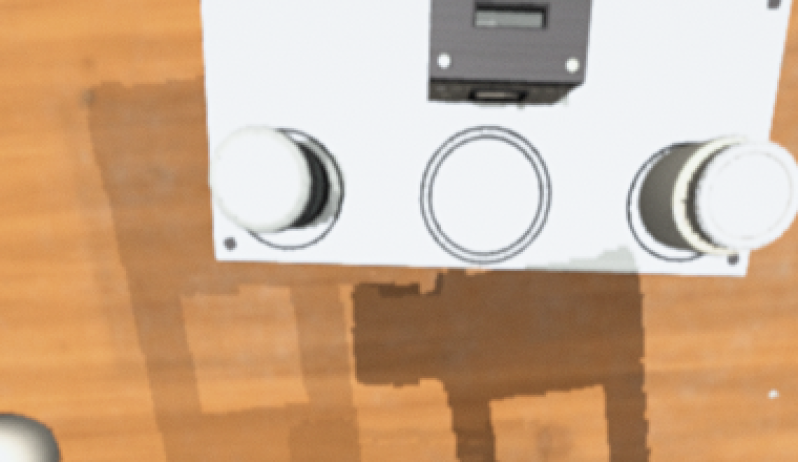

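The view shows the double ring centred at about px (351,93), the lamp's cap at (245,85) over the left ring, the slot at (363,8), and the plate's front corners at (223,124) and (476,131). Next I fit these precisely.

```bash
python3 - <<'E'
from h import *
p=np.load('w2.npy',allow_pickle=True).item();g=cv2.cvtColor(p['image'],cv2.COLOR_RGB2GRAY)
m=((g<140)*255).astype(np.uint8)
cs,_=cv2.findContours(m[55:130,310:395],cv2.RETR_LIST,cv2.CHAIN_APPROX_NONE)
C=[]
for c in cs:
    if len(c)>60:
        e=cv2.fitEllipse(c);ce=np.array(e[0])+[310,55]
        print('ring ell',len(c),ce,e[1],np.round(atz(p,*ce,.004),4))
        P=np.array([atz(p,*(q[0]+[310,55]),.004)[:2] for q in c]);A=np.c_[2*P,np.ones(len(P))];s=np.linalg.lstsq(A,(P**2).sum(1),rcond=None)[0];print('  circ',np.round(s[:2],4),'dia',2*np.sqrt(s[2]+s[:2]@s[:2]))
# front edge of plate
hsv=cv2.cvtColor(p['image'],cv2.COLOR_RGB2HSV);w=((hsv[...,1]<50)&(g>140))
E=[(u,max(np.where(w[100:150,u])[0])+100.5) for u in range(230,410,5)]
Q=np.array([atz(p,u,v,.004)[:2] for u,v in E]);k=np.polyfit(Q[:,1],Q[:,0],1);r=Q[:,0]-np.polyval(k,Q[:,1]);print('edge yaw',-np.arctan(k[0]),'resid',r.std(),'edge x at y=.05',np.polyval(k,.05))
k2=np.polyfit(*np.array(E).T,1)
# slot
sub=g[0:20,330:395];print(sub[2:18:1,8:50:2])
for n,q in [('FL',(223.3,123.8)),('FR',(475.7,131))]: print(n,np.round(atz(p,*q,.004),4))
for z in (.09,): print('lampcap',np.round(atz(p,120+262/2.1,180/2.1,z),4),np.round([atz(p,120+u/2.1,180/2.1,z) for u in (211,312)],4))
E
```

```text
ring ell 86 [372.5 128.5] (0.0, 1.0) [0.4605 0.027  0.004 ]
  circ [0.3545 0.0337] dia 0.21366137332461033
edge yaw -0.09334877490733719 resid 0.00048135274885565375 edge x at y=.05 0.4630523970323049
[[128 127 124 121  74  51  53  52  53  60  61  62  60  62  62  58  63  57
   69  77  81]
 [129 125 128 121  72  33  34  31  37  39  37  38  37  43  39  38  43  42
   49  52  55]
 [128 127 129 121  74  51  47  45  46  38  37  43  41  35  33  35  30  32
   32  30  35]
 [128 128 126 123  87 100  97  98  97  85  82  78  81  69  67  65  57  53
   53  55  31]
 [128 129 128 117 108 141 135 136 140 127 123 124 122 117 109 113 104 101
  102 103  57]
 [128 126 126 119 113 147 150 148 147 145 144 143 146 141 142 142 138 140
  138 140  75]
 [127 126 128 116 107 146 145 146 151 148 146 147 147 149 149 149 149 149
  148 151  78]
 [124 128 128 115 115 152 151 150 160 149 150 148 149 146 150 150 151 149
  151 150  77]
 [128 128 130 116 124 166 165 167 173 152 147 147 149 150 152 149 150 151
  151 152  76]
 [129 127 128 114 122 157 159 162 170 149 138 144 141 143 143 146 149 149
  148 147  79]
 [129 128 128 116 114 129 125 136 138 127 119 124 123 123 124 130 128 130
  132 131  75]
 [127 128 129 125 115 118 113 117 120 114 111 113 112 110 108 111 112 110
  113 112  89]
 [130 128 126 127 127 122 121 120 122 120 123 120 121 119 118 114 114 110
  113 113 106]
 [127 126 126 126 126 129 126 129 125 122 126 124 124 122 124 124 120 121
  120 118 118]
 [128 126 127 125 124 126 125 126 124 123 127 125 126 126 123 125 122 121
  126 121 123]
 [128 127 130 127 127 128 127 127 126 126 126 127 125 126 124 124 125 124
  121 124 124]]
FL [0.4787 0.2206 0.004 ]
FR [ 0.4487 -0.108   0.004 ]
lampcap [0.5192 0.1688 0.09  ] [[0.5208 0.1933 0.09  ]
 [0.5177 0.1447 0.09  ]]
```

```bash
python3 - <<'E'
from h import *
from scipy.optimize import least_squares
p=np.load('w2.npy',allow_pickle=True).item();g=cv2.cvtColor(p['image'],cv2.COLOR_RGB2GRAY).astype(np.float32)
th=np.linspace(0,2*np.pi,240,endpoint=False)
def samp(x,y,r):
    uv=np.array([proj(p,[x+r*np.cos(t),y+r*np.sin(t),.004]) for t in th]).astype(np.float32)
    return cv2.remap(g,uv[:,:1],uv[:,1:],cv2.INTER_LINEAR).mean()
best=min((samp(x,y,.0335-.0003)+samp(x,y,.0385-.0003),x,y) for x in np.arange(.497,.514,.001) for y in np.arange(.044,.062,.001));print('ring',best)
best=min((samp(x,y,.0332),x,y) for x in np.arange(.508,.526,.001) for y in np.arange(.163,.18,.001));print('ringL',best)
c=np.array([.5055,.0524])
print('slot px corner check',[np.round(atz(p,u,v,.084),4).tolist() for u,v in [(346,12.5),(381,13.5),(345.5,2.5)]], atz(p,120+511/2.1,16/2.1,.084))
E
```

```text
ring (np.float32(325.61426), np.float64(0.506), np.float64(0.054000000000000006))
ringL (np.float32(176.29552), np.float64(0.517), np.float64(0.17300000000000001))
slot px corner check [[0.58, 0.0632, 0.084], [0.577, 0.0293, 0.084], [0.5886, 0.0634, 0.084]] [0.58314923 0.04633167 0.084     ]
```

Call:
drive_tool(
  steps=[0, 0, 0, 0, 0, 0.028, -1, 0.023, -0.02, 0, 0, 0, 0, -1, 0.023, -0.02, 0, 0, 0, 0, -1, 0.023, -0.02, 0, 0, 0, 0, -1, 0.0226, -0.0193, 0, 0, 0, 0, -1, 0, 0, -0.01, 0, 0, 0, -1, 0, 0, 0.0, 0, 0, 0, -1],
)

```text
time_s: 4.9
ee_pos: [0.5186, 0.171, 0.2935]
tool_rot: [-3.141, -0.001, -0.092]
ft_force: [-0.7, -0.3, 0.3]
grip_width: 0.088
grip_force: 0.0
```

```bash
python3 - <<'E'
from h import *
p=read_camera('wrist');save(p,'w3.png');np.save('w3.npy',p,allow_pickle=True)
s=manip.get_state();print(np.round(s['ee_pos'],4),np.round(s['tool_rot'],4))
for t in ['lamp']: print(t,[(np.round(r['rect']).tolist(),round(r['score'],2)) for r in spotter.search_frame(t,p)[:2]])
for X in [(.518,.170,.09),(.518,.170,.004),(.506,.0535,.004)]: print(proj(p,X))
q=np.load('w2.npy',allow_pickle=True).item()
E
```

```text
[0.5179 0.1707 0.2931] [ 3.1415e+00 -3.0000e-04 -9.2000e-02]
lamp [([296.0, 145.0, 340.0, 199.0], 0.97), ([575.0, 0.0, 640.0, 53.0], 0.16)]
[319.71791164 176.0905641 ]
[319.60427794 162.28081665]
[404.35500526 163.07675677]
```

View pics/w3.png

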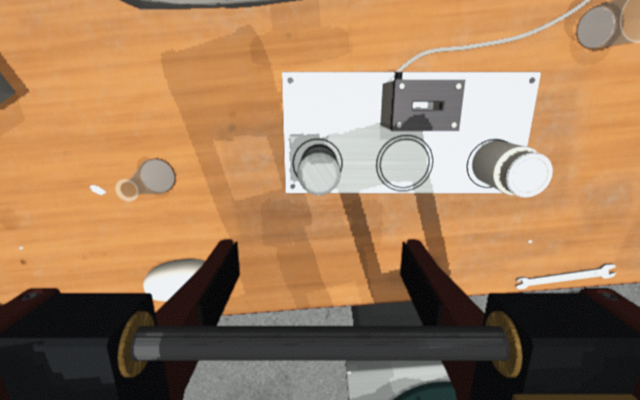

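The lamp cap is at px (319,173), as predicted within 2 px. Descend and grip.

Call:
drive_tool(
  steps=[0, 0, 0.04, 0, 0, 0, -1, 0.001, 0, 0.04, 0, 0, 0, -1, 0, 0, 0.04, 0, 0, 0, -1, 0, 0, 0.04, 0, 0, 0, -1, 0, 0, 0.04, 0, 0, 0, -1, 0, 0, 0.04, 0, 0, 0, -1, 0, 0, 0.013, 0, 0, 0, -1, 0, 0, 0, 0, 0, 0, -0.25, 0, 0, 0, 0, 0, 0, -0.25, 0, 0, 0, 0, 0, 0, -0.25, 0, 0, 0, 0, 0, 0, 0, 0, 0, 0, 0, 0, 0, 0.4, 0, 0, 0, 0, 0, 0, 1, 0, 0, 0, 0, 0, 0, 1],
  grip_force=12,
)

```text
time_s: 6.4
ee_pos: [0.5199, 0.1715, 0.0408]
tool_rot: [-3.141, -0.002, -0.091]
ft_force: [-0.6, 2.0, 7.4]
grip_width: 0.0492
grip_force: 12.0
```

```bash
python3 - <<'E'
from h import *
s=manip.get_state();print({k:np.round(v,3).tolist() for k,v in s.items() if k in('ee_pos','tool_rot','grip_width','grip_force','ft_force')})
p=np.load('w3.npy',allow_pickle=True).item();g=cv2.cvtColor(p['image'],cv2.COLOR_RGB2GRAY).astype(np.float32)
th=np.linspace(0,2*np.pi,240,endpoint=False)
def samp(x,y,r):
    uv=np.array([proj(p,[x+r*np.cos(t),y+r*np.sin(t),.004]) for t in th]).astype(np.float32)
    return cv2.remap(g,uv[:,:1],uv[:,1:],cv2.INTER_LINEAR).mean()
print('ring',min((samp(x,y,.0332)+samp(x,y,.0382),x,y) for x in np.arange(.497,.514,.001) for y in np.arange(.044,.062,.001)))
print('slot',atz(p,429,105,.084)); c=p['image'][130:205,285:350]
cv2.imwrite('pics/c3.png',cv2.cvtColor(np.hstack([cv2.resize(c,(390,450),interpolation=3),cv2.resize(p['image'][85:145,375:440],(390,360),interpolation=3).repeat(1,0)[:360] if 0 else np.vstack([cv2.resize(p['image'][75:135,375:440],(390,360),interpolation=3),np.zeros((90,390,3),np.uint8)])]),cv2.COLOR_RGB2BGR))
E
```

```text
{'ee_pos': [0.52, 0.172, 0.041], 'tool_rot': [-3.141, -0.002, -0.091], 'ft_force': [-0.6, 1.985, 7.437], 'grip_force': 12.0, 'grip_width': 0.049}
ring (np.float32(271.172), np.float64(0.506), np.float64(0.054000000000000006))
slot [0.58384346 0.04525811 0.084     ]
```

View pics/c3.png

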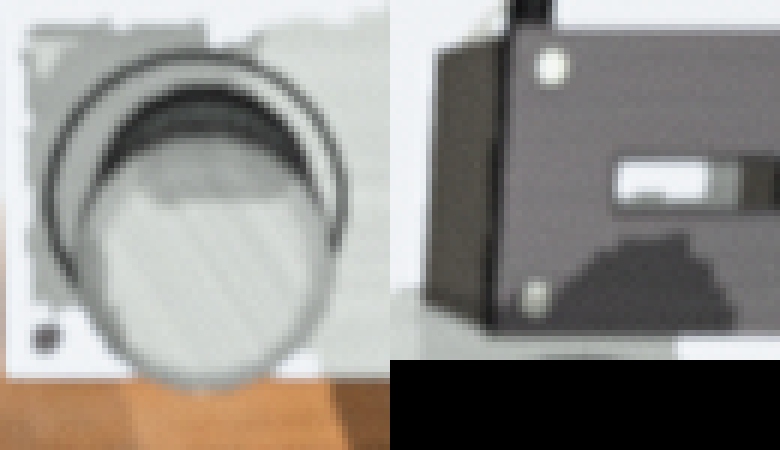

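Lamp is gripped (49 mm opening) and its axis is at the TCP within about 1 mm. Slide it to the double ring at (0.506, 0.0535).

Call:
drive_tool(
  steps=[0, 0.003, 0, 0, 0, 0, 1, -0.0003, 0.0095, 0, 0, 0, 0, 1, -0.0003, 0.01, 0, 0, 0, 0, 1, -0.0003, 0.01, 0, 0, 0, 0, 1, -0.0003, 0.01, 0, 0, 0, 0, 1, -0.0003, 0.01, 0, 0, 0, 0, 1, -0.0003, 0.01, 0, 0, 0, 0, 1, -0.0003, 0.01, 0, 0, 0, 0, 1, -0.0003, 0.01, 0, 0, 0, 0, 1, -0.0003, 0.01, 0, 0, 0, 0, 1, -0.0003, 0.01, 0, 0, 0, 0, 1, -0.0003, 0.01, 0, 0, 0, 0, 1, -0.0001, 0.0063, 0, 0, 0, 0, 1, 0, 0, 0, 0, 0, 0, 1, 0, 0, 0, 0, 0, 0, 1],
)

```text
time_s: 7.9
ee_pos: [0.5064, 0.0533, 0.0408]
tool_rot: [-3.141, -0.003, -0.092]
ft_force: [0.9, 2.4, 7.3]
grip_width: 0.0493
grip_force: 12.0
```

```bash
python3 - <<'E'
from h import *
s=manip.get_state();print({k:np.round(v,4).tolist() for k,v in s.items() if k in('ee_pos','tool_rot','grip_width','grip_force','ft_force')})
E
```

```text
{'ee_pos': [0.5064, 0.0533, 0.0408], 'tool_rot': [-3.1406, -0.0033, -0.0918], 'ft_force': [0.8965, 2.4141, 7.2557], 'grip_force': 12.0002, 'grip_width': 0.0493}
```

Call:
drive_tool(
  steps=[0, 0, 0, 0, 0, 0, 0.0, 0, 0, 0, 0, 0, 0, -0.5, 0, 0, 0, 0, 0, 0, -1, 0, 0, 0, 0, 0, 0, -1, 0, 0, -0.03, 0, 0, 0, -1, 0, 0, -0.045, 0, 0, 0, -1, 0, 0, -0.045, 0, 0, 0, -1, 0, 0, -0.045, 0, 0, 0, -1, 0, 0, -0.045, 0, 0, 0, -1, 0, 0, -0.04, 0, 0, 0, -1, -0.04, 0, 0, 0, 0, 0, -1, -0.03, 0, 0, 0, 0, 0, -1, 0, 0, 0, 0, 0, 0, -1, 0, 0, 0, 0, 0, 0, -1],
)

```text
time_s: 9.3
ee_pos: [0.4346, 0.0594, 0.2898]
tool_rot: [3.142, -0.001, -0.091]
ft_force: [-0.4, 0.6, -0.2]
grip_width: 0.0879
grip_force: 0.0
```

```bash
python3 - <<'E'
from h import *
p=read_camera('wrist');save(p,'w4.png');np.save('w4.npy',p,allow_pickle=True)
s=manip.get_state();print(np.round(s['ee_pos'],4),np.round(s['tool_rot'],4),np.round(s['ft_force'],2))
print([(np.round(r['rect'],1).tolist(),round(r['score'],2)) for r in spotter.search_frame('lamp',p)[:2]])
o=np.array([240,40]);im=cv2.resize(p['image'][40:160,240:400],(800,600),interpolation=3)
th=np.linspace(0,2*np.pi,60)
for x,y,z,r,c in [(.506,.0535,.004,.0335,(255,0,0)),(.506,.0535,.09,.025,(0,255,0))]:
    q=np.array([proj(p,[x+r*np.cos(t),y+r*np.sin(t),z]) for t in th]);cv2.polylines(im,[((q-o+.5)*5).astype(int)],True,c,1)
cv2.imwrite('pics/c4.png',cv2.cvtColor(im,cv2.COLOR_RGB2BGR))
E
```

```text
[0.4354 0.0594 0.2897] [-3.1416e+00 -7.0000e-04 -9.1200e-02] [0.49 0.45 0.36]
[([291.2, 88.7, 340.0, 134.7], 0.93), ([582.7, 80.7, 640.0, 138.3], 0.43)]
```

View pics/c4.png

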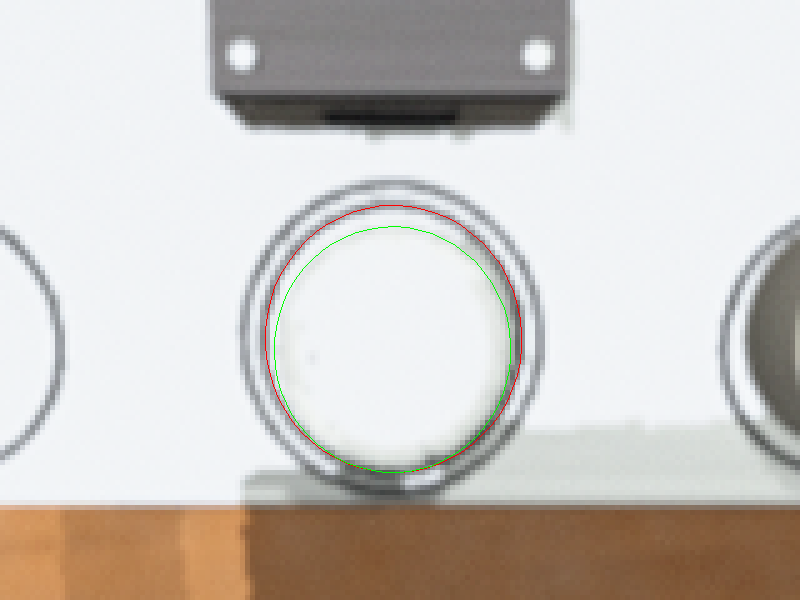

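The lamp stands inside the double ring; the predicted ring overlay matches the marks. A numeric profile of the white-on-white cap edge is the next check.

```bash
python3 - <<'E'
from h import *
p=np.load('w4.npy',allow_pickle=True).item();g=p['image'].astype(int).sum(2)//3
print('col318 v74..140',g[74:142,317:320].mean(1).astype(int).tolist());print('row108 u286..352',g[107:110,286:352].mean(0).astype(int).tolist())
for X in [(.506,.0535,.09),(.506,.0535,.004)]: print(proj(p,X))
for X in [(.531,.0535,.09),(.481,.0535,.09),(.506,.0785,.09),(.506,.0285,.09)]: print(proj(p,X))
# paddle from w1
q=np.load('w1.npy',allow_pickle=True).item()
for z in (.1,.142,.124,.04): print(z,np.round(atz(q,349.5,149,z),4),np.round(atz(q,343.5,139.5,z),4))
cv2.imwrite('pics/c5.png',cv2.cvtColor(cv2.resize(q['image'][95:185,290:410],(800,600),interpolation=3),cv2.COLOR_RGB2BGR))
E
```

```text
col318 v74..140 [243, 220, 165, 190, 235, 226, 169, 171, 227, 242, 238, 232, 233, 239, 242, 243, 243, 243, 243, 243, 243, 243, 244, 243, 243, 243, 243, 243, 244, 243, 243, 243, 243, 244, 243, 243, 243, 243, 244, 243, 244, 243, 243, 243, 244, 244, 243, 243, 244, 244, 243, 243, 243, 244, 243, 239, 230, 223, 205, 155, 97, 101, 116, 93, 69, 91, 102, 94]
row108 u286..352 [244, 232, 168, 186, 234, 212, 143, 169, 233, 234, 227, 230, 236, 240, 243, 243, 243, 243, 243, 243, 243, 244, 243, 243, 243, 244, 243, 243, 243, 243, 243, 244, 243, 243, 243, 244, 243, 243, 243, 243, 243, 243, 244, 243, 244, 243, 243, 244, 243, 244, 244, 241, 233, 227, 222, 206, 165, 103, 149, 237, 237, 165, 168, 237, 245, 244]
[318.0308547  109.95906768]
[318.22329562 107.90303421]
[315.77389069  84.97874144]
[320.19417829 133.90297134]
[294.51310734 112.21545272]
[341.63640295 107.69425868]
0.1 [ 0.4702 -0.3353  0.1   ] [ 0.4804 -0.3294  0.1   ]
0.142 [ 0.4765 -0.3318  0.142 ] [ 0.4854 -0.3266  0.142 ]
0.124 [ 0.4738 -0.3333  0.124 ] [ 0.4833 -0.3278  0.124 ]
0.04 [ 0.4612 -0.3403  0.04  ] [ 0.4732 -0.3334  0.04  ]
```

View pics/c5.png

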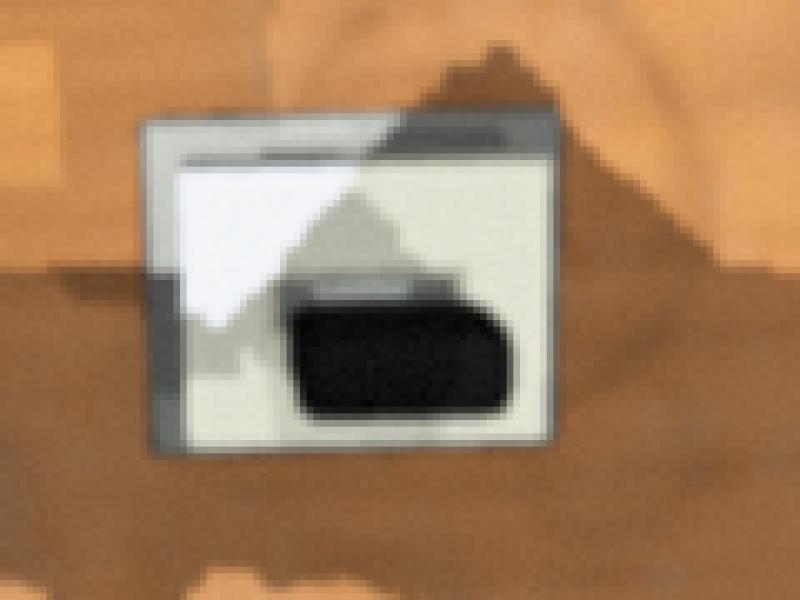

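Cap edges fit the ring centre within 1.5 mm. The crop shows the head's top around crop px (400,360) and the stand slightly rotated from the tool. I'll move above the paddle for a closer look.

Call:
drive_tool(
  steps=[0, 0.0396, 0, 0, 0, 0, -1, 0, 0.0396, 0, 0, 0, 0, -1, 0, 0.0396, 0, 0, 0, 0, -1, 0, 0.0396, 0, 0, 0, 0, -1, 0, 0.0396, 0, 0, 0, 0, -1, 0, 0.0396, 0, 0, 0, 0, -1, 0, 0.0396, 0, 0, 0, 0, -1, 0, 0.0396, 0, 0, 0, 0, -1, 0, 0.0396, 0, 0, 0, 0, -1, 0, 0.0396, 0, 0, 0, 0, -1, 0, 0, 0.03, 0, 0, -0.049, -1, 0, 0, 0.04, 0, 0, 0, -1, 0, 0, 0, 0, 0, 0, -1, 0, 0, 0, 0, 0, 0, -1],
)

```text
time_s: 10.8
ee_pos: [0.399, -0.335, 0.2192]
tool_rot: [-3.14, 0.002, -0.042]
ft_force: [0.1, -1.0, 0.6]
grip_width: 0.0878
grip_force: 0.0
```

```bash
python3 - <<'E'
from h import *
p=read_camera('wrist');save(p,'w6.png');np.save('w6.npy',p,allow_pickle=True)
s=manip.get_state();print(np.round(s['ee_pos'],4),np.round(s['tool_rot'],4))
for t in ['paddle','stand','head']: 
    b=[(np.round(r['rect'],1).tolist(),round(r['score'],2)) for r in spotter.search_frame(t,p)[:1]];print(t,b)
    if t=='stand': r=b[0][0]
cx,cy=int((r[0]+r[2])/2),int((r[1]+r[3])/2);cx=max(80,cx);cy=max(60,cy);print('crop origin',cx-80,cy-60)
cv2.imwrite('pics/c6.png',cv2.cvtColor(cv2.resize(p['image'][cy-60:cy+60,cx-80:cx+80],(800,600),interpolation=3),cv2.COLOR_RGB2BGR))
E
```

```text
[ 0.3997 -0.3356  0.2205] [ 3.1413e+00 -4.0000e-04 -4.2100e-02]
paddle [([292.0, 100.2, 332.8, 124.3], 0.91)]
stand [([276.4, 75.0, 353.6, 143.0], 0.95)]
head [([292.8, 102.3, 332.7, 122.8], 0.68)]
crop origin 235 49
```

View pics/c6.png

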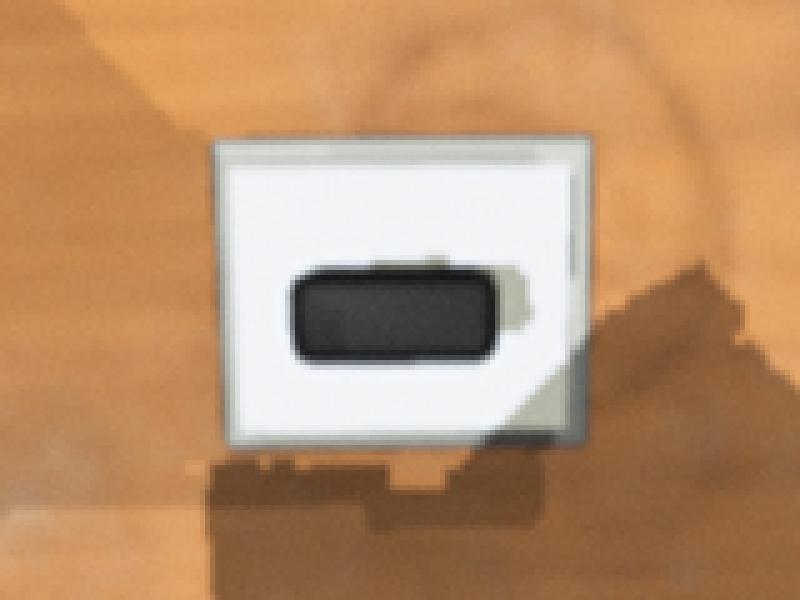

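The head's top shows as a dark rectangle at about px (314,112), almost parallel to the image axes, and the stand is around it. Measure both.

```bash
python3 - <<'E'
from h import *
p=np.load('w6.npy',allow_pickle=True).item();g=cv2.cvtColor(p['image'],cv2.COLOR_RGB2GRAY)
def poly(mask,z,o):
    n,l,st,_=cv2.connectedComponentsWithStats(mask.astype(np.uint8));i=1+np.argmax(st[1:,4])
    c=cv2.findContours((l==i).astype(np.uint8),0,1)[0][0][:,0]+o
    W=np.array([atz(p,u,v,z)[:2] for u,v in c]).astype(np.float32);r=cv2.minAreaRect(W*1000);print(z,np.round(r[0],1),np.round(r[1],1),round(r[2],2),'bbox px',c.min(0),c.max(0))
poly(g[95:130,285:340]<95,.124,[285,95])
h=cv2.cvtColor(p['image'],cv2.COLOR_RGB2HSV)
poly(cv2.morphologyEx(((h[...,1]<70))[60:150,260:370].astype(np.uint8),cv2.MORPH_OPEN,np.ones((3,3))),.005,[260,60])
poly(((g>225))[60:150,260:370],.04,[260,60])
a=np.load('w1.npy',allow_pickle=True).item();t=tri([ray(a,290+402/6.667,95+362/6.667),ray(p,314,112)]);print('tri head top-ish',np.round(t,4))
E
```

```text
0.124 [ 472.8 -334.7] [30.2 13.1] 87.51 bbox px [294 102] [334 120]
0.005 [ 472.  -334.2] [81.4 65.6] 87.95 bbox px [277  76] [353 138]
0.04 [ 472.1 -334. ] [66.4 51. ] 88.37 bbox px [281  81] [348 135]
tri head top-ish [ 0.4719 -0.3347  0.1145]
```

Sizes match (head, stand foot and block), so the head is at (0.4725, -0.3345) with yaw -0.036. Now grasp.

Call:
drive_tool(
  steps=[0.0242, -0.0012, 0, 0, 0, -0.006, -1, 0.0242, -0.0012, 0, 0, 0, 0, -1, 0.0243, -0.0013, 0, 0, 0, 0, -1, 0, 0, 0.045, 0, 0, 0, -1, 0, 0, 0.045, 0, 0, 0, -1, 0, 0, 0.0415, 0, 0, 0, -1, 0, 0, 0, 0, 0, 0, 0, 0, 0, 0, 0, 0, 0, 0, 0, 0, 0, 0, 0, 0, 0, 0, 0, 0, 0, 0, 0, 0.15, 0, 0, 0, 0, 0, 0, 0.3, 0, 0, 0, 0, 0, 0, 1, 0, 0, 0, 0, 0, 0, 1, 0, 0, 0, 0, 0, 0, 1],
  grip_force=25,
)

```text
time_s: 12.4
ee_pos: [0.4718, -0.3341, 0.0885]
tool_rot: [3.141, -0.0, -0.036]
ft_force: [-0.2, 0.4, 2.8]
grip_width: 0.0321
grip_force: 25.0
```

```bash
python3 - <<'E'
from h import *
s=manip.get_state();print({k:np.round(v,4).tolist() for k,v in s.items() if k in('ee_pos','tool_rot','grip_width','grip_force','ft_force','ft_torque')})
E
```

```text
{'ee_pos': [0.4718, -0.3341, 0.0885], 'tool_rot': [3.1413, -0.0004, -0.0362], 'ft_force': [-0.1991, 0.428, 2.7991], 'ft_torque': [0.1037, 0.0431, 0.002], 'grip_force': 24.9694, 'grip_width': 0.0321}
```

Gripped at 32 mm. Lift straight out, turn to the bench yaw, and carry to above the slot with the nose at about 130 mm.

Call:
drive_tool(
  steps=[0, 0, -0.01, 0, 0, 0, 1, 0, 0, -0.02, 0, 0, 0, 1, 0, 0, -0.03, 0, 0, 0, 1, 0, 0, -0.03, 0, 0, 0, 1, 0, 0, -0.03, 0, 0, 0, 1, 0, 0, 0, 0, 0, 0.056, 1, 0.0063, -0.0287, 0, 0, 0, 0, 1, 0.0075, -0.038, 0, 0, 0, 0, 1, 0.0075, -0.038, 0, 0, 0, 0, 1, 0.0075, -0.038, 0, 0, 0, 0, 1, 0.0075, -0.038, 0, 0, 0, 0, 1, 0.0075, -0.038, 0, 0, 0, 0, 1, 0.0075, -0.038, 0, 0, 0, 0, 1, 0.0075, -0.038, 0, 0, 0, 0, 1, 0.0075, -0.038, 0, 0, 0, 0, 1, 0.0075, -0.038, 0, 0, 0, 0, 1, 0.0025, -0.018, 0, 0, 0, 0, 1, 0, 0, 0, 0, 0, 0, 1, 0, 0, 0, 0, 0, 0, 1],
)

```text
time_s: 14.3
ee_pos: [0.5832, 0.046, 0.2083]
tool_rot: [3.141, 0.0, -0.091]
ft_force: [-0.1, -0.6, -1.6]
grip_width: 0.0318
grip_force: 25.0
```

```bash
python3 - <<'E'
from h import *
p=read_camera('wrist');save(p,'w7.png');np.save('w7.npy',p,allow_pickle=True)
s=manip.get_state();print({k:np.round(v,4).tolist() for k,v in s.items() if k in('ee_pos','tool_rot','grip_width','ft_force','ft_torque')})
print([(np.round(r['rect'],1).tolist(),round(r['score'],2)) for r in spotter.search_frame('paddle',p)[:1]])
e=np.array(s['ee_pos']);print('nose',proj(p,e-[0,0,.0785]),'slot',proj(p,[.5837,.046,.084]),'headtop',proj(p,e+[0,0,.0355]))
cv2.imwrite('pics/c7.png',cv2.cvtColor(cv2.resize(p['image'][100:340,160:480],(800,600),interpolation=3),cv2.COLOR_RGB2BGR))
E
```

```text
{'ee_pos': [0.5831, 0.0454, 0.2083], 'tool_rot': [3.1411, 0.0004, -0.0921], 'ft_force': [0.9588, -0.9317, -0.2474], 'ft_torque': [0.0278, 0.0344, 0.0111], 'grip_width': 0.0321}
[([283.0, 209.2, 357.6, 308.7], 0.92)]
nose [319.26683263 211.21724283] slot [318.4818734  194.19790934] headtop [319.56449415 294.85491565]
```

View pics/c7.png

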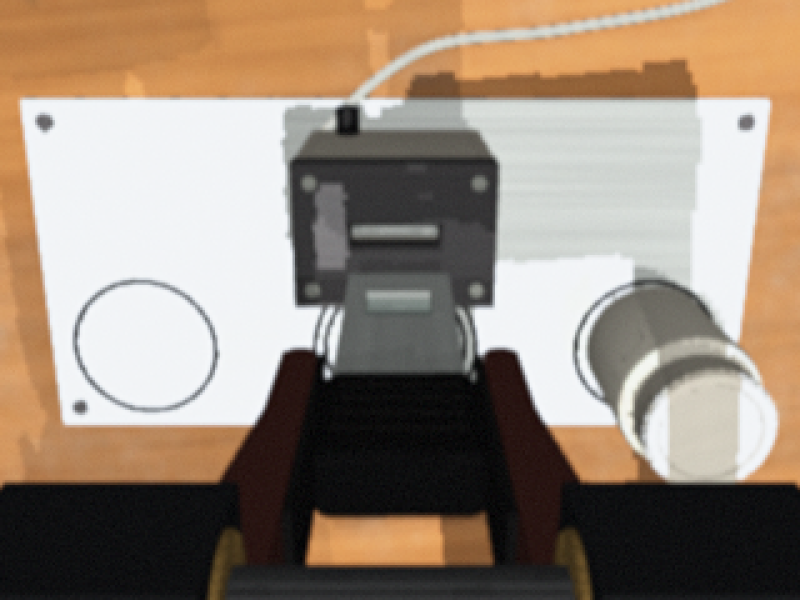

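The blade's nose edge shows at about px (318.6,209) and the slot mouth at (318,193), so they are well lined up laterally. Refine with profiles.

```bash
python3 - <<'E'
from h import *
p=np.load('w7.npy',allow_pickle=True).item();g=p['image'].astype(int).sum(2)//3
print('slot col v182..216',g[182:226,310:328].mean(1).astype(int).tolist())
print('slot row v192-193, u295..345',g[192:194,295:345].mean(0).astype(int).tolist())
for v in (190,191,194,195,196): print(v,g[v,295:345].tolist())
print('blade row v212-214,u290..350',g[212:215,290:350].mean(0).astype(int).tolist())
print('blade row v220-222,u290..350',g[220:223,290:350].mean(0).astype(int).tolist())
e=np.array([.5832,.0458,.2083]);yw=-.092;bx=np.array([np.cos(yw),np.sin(yw),0]);by=np.array([-np.sin(yw),np.cos(yw),0])
S=np.array([.5837,.046,.084])
for n,X in [('slot+x',S+.004*bx),('slot-x',S-.004*bx),('slot+y',S+.016*by),('slot-y',S-.016*by),('slotbot+x',S+.004*bx-[0,0,.012]),('reader+x',S+.027*bx),('reader-x',S-.027*bx),('reader+y',S+.037*by),('reader-y',S-.037*by),('glass top/bot',e+.003*bx+[0,0,-.0785+.037]),('',e+.003*bx+[0,0,-.0785+.019]),('nose+x z3',e+.003*bx+[0,0,-.0755]),('nose+y',e+.003*bx+.015*by-[0,0,.07]),('nose-y',e+.003*bx-.015*by-[0,0,.07]),('blade top',e+.003*bx)]: print(n,np.round(proj(p,X),1))
print('edges reader col300', g[155:182,300].tolist(), 'front', g[214:230,285].tolist())
print('reader row v203-205', 270,g[203:206,270:285].mean(0).astype(int).tolist(),355,g[203:206,350:365].mean(0).astype(int).tolist())
E
```

```text
slot col v182..216 [52, 51, 51, 51, 51, 50, 50, 73, 118, 151, 153, 139, 113, 77, 41, 30, 40, 51, 61, 66, 68, 66, 63, 60, 59, 59, 65, 79, 91, 95, 95, 94, 92, 103, 135, 163, 164, 147, 133, 128, 125, 115, 98, 86]
slot row v192-193, u295..345 [115, 112, 106, 84, 57, 77, 124, 139, 137, 140, 144, 143, 141, 139, 141, 142, 144, 152, 150, 148, 148, 149, 147, 147, 149, 148, 150, 148, 147, 142, 140, 139, 140, 146, 154, 159, 158, 150, 141, 124, 77, 52, 62, 69, 70, 71, 71, 68, 71, 72]
190 [113, 112, 104, 73, 41, 58, 87, 99, 101, 105, 116, 115, 115, 113, 115, 113, 118, 117, 120, 121, 117, 118, 119, 120, 118, 119, 122, 123, 119, 120, 118, 118, 120, 119, 121, 125, 122, 121, 114, 91, 63, 45, 60, 69, 71, 70, 71, 71, 67, 66]
191 [109, 110, 103, 78, 50, 72, 115, 131, 134, 140, 148, 146, 145, 142, 146, 147, 146, 153, 154, 158, 153, 155, 154, 154, 153, 154, 153, 154, 151, 149, 146, 146, 144, 148, 156, 158, 159, 154, 144, 118, 73, 48, 62, 68, 71, 69, 70, 71, 68, 69]
194 [121, 120, 113, 94, 62, 69, 102, 115, 117, 114, 114, 114, 113, 113, 114, 116, 116, 115, 115, 112, 115, 113, 112, 113, 113, 114, 112, 112, 
[... 1092 characters left out ...]
18.5 189.9]
slot-x [318.5 198.4]
slot+y [300.8 194.2]
slot-y [336.2 194.2]
slotbot+x [318.5 186.5]
reader+x [318.4 164.6]
reader-x [318.5 222.2]
reader+y [277.5 194.2]
reader-y [359.5 194.2]
glass top/bot [318.7 225. ]
 [318.7 215.8]
nose+x z3 [318.7 208.7]
nose+y [298.6 211. ]
nose-y [338.9 211. ]
blade top [318.7 252.9]
edges reader col300 [82, 90, 89, 92, 90, 94, 90, 76, 54, 39, 42, 49, 51, 54, 51, 55, 54, 53, 52, 55, 53, 52, 53, 51, 54, 52, 52] front [103, 111, 107, 99, 85, 58, 46, 76, 152, 226, 244, 247, 246, 246, 247, 243]
reader row v203-205 270 [244, 244, 243, 244, 244, 247, 241, 160, 64, 47, 49, 52, 53, 50, 55] 355 [70, 70, 69, 69, 70, 69, 68, 101, 175, 223, 232, 230, 230, 232, 232]
```

The slot is about 1.3 mm to bench +y and 0.6 mm to +x of the blade. Correct this, descend to the mouth, and check numerically.

Call:
drive_tool(
  steps=[0.0006, -0.0013, 0, 0, 0, 0, 1, 0, 0, 0.01, 0, 0, 0, 1, 0, 0, 0.01, 0, 0, 0, 1, 0, 0, 0.01, 0, 0, 0, 1, 0, 0, 0.006, 0, 0, 0, 1, 0, 0, 0, 0, 0, 0, 1, 0, 0, 0, 0, 0, 0, 1],
)

```text
time_s: 15.1
ee_pos: [0.5841, 0.0473, 0.1719]
tool_rot: [-3.142, 0.001, -0.092]
ft_force: [-0.0, -0.3, -1.2]
grip_width: 0.032
grip_force: 25.0
```

```bash
python3 - <<'E'
from h import *
p=read_camera('wrist');save(p,'w8.png');np.save('w8.npy',p,allow_pickle=True);g=p['image'].astype(int).sum(2)//3
s=manip.get_state();print({k:np.round(v,4).tolist() for k,v in s.items() if k in('ee_pos','tool_rot','grip_width','ft_force','ft_torque')})
e=np.array(s['ee_pos']);yw=-.092;bx=np.array([np.cos(yw),np.sin(yw),0]);by=np.array([-np.sin(yw),np.cos(yw),0])
S=np.array([.5840,.0468,.084])
for n,X in [('slot+x+y',S+.004*bx+.016*by),('slot+x-y',S+.004*bx-.016*by),('slot-x',S-.004*bx),('nose+x z3',e+.003*bx-[0,0,.0755]),('nose low',e-[0,0,.0785]),('nose+y',e+.003*bx+.015*by-[0,0,.07]),('nose-y',e+.003*bx-.015*by-[0,0,.07])]: print(n,np.round(proj(p,X),1))
v=int(proj(p,S+.004*bx)[1]);a=int(proj(p,S)[0]);print('v0',v-8,'col',g[v-8:v+24,a-10:a+10].mean(1).astype(int).tolist())
for r in (v+1,v+2,v+3,v+12,v+14): print(r,'u0',a-32,g[r,a-32:a+32].tolist())
cv2.imwrite('pics/c8.png',cv2.cvtColor(cv2.resize(p['image'][v-40:v+50,a-60:a+60],(800,600),interpolation=3),cv2.COLOR_RGB2BGR))
E
```

```text
{'ee_pos': [0.5844, 0.0473, 0.1723], 'tool_rot': [-3.1415, -0.0002, -0.0921], 'ft_force': [-0.397, 0.1314, -0.7766], 'ft_torque': [0.0301, -0.0083, -0.0024], 'grip_width': 0.0319}
slot+x+y [299.1 202.7]
slot+x-y [339.3 202.7]
slot-x [319.2 212.2]
nose+x z3 [318.5 208.5]
nose low [318.5 211. ]
nose+y [298.3 210.9]
nose-y [338.7 210.8]
v0 194 col [51, 51, 52, 51, 51, 51, 50, 48, 64, 96, 111, 96, 85, 82, 76, 76, 88, 94, 95, 93, 93, 104, 136, 163, 164, 148, 134, 129, 125, 117, 103, 93]
203 u0 287 [108, 108, 99, 70, 52, 51, 51, 52, 56, 48, 44, 37, 54, 82, 98, 98, 99, 96, 96, 98, 96, 97, 97, 96, 97, 97, 100, 98, 98, 97, 96, 94, 97, 96, 99, 95, 94, 97, 98, 93, 98, 96, 95, 98, 96, 96, 98, 96, 96, 97, 90, 70, 44, 41, 47, 55, 53, 54, 56, 49, 52, 53, 55, 54]
204 u0 287 [109, 108, 97, 70, 54, 53, 52, 52, 53, 50, 43, 35, 59, 100, 113, 112, 112, 112, 115, 112, 114, 114, 113, 110, 112, 111, 112, 112, 110, 114, 111, 113, 109, 112, 112, 111, 109, 107, 112, 111, 112, 112, 111, 113, 110, 111, 114, 112, 113, 112, 105, 78, 48, 39, 50, 60, 59, 62, 57, 54, 53, 53, 52, 51]
205 u0 287 [108, 109, 100, 70, 59, 57, 52, 50, 52, 51, 42, 36, 53, 86, 96, 99, 98, 96, 98, 95, 97, 97, 97, 97, 94, 99, 95, 98, 98, 95, 96, 98, 95, 98, 98, 95, 97, 96, 96, 96, 98, 96, 97, 93, 97, 96, 97, 95, 95, 100, 89, 64, 44, 49, 54, 66, 69, 68, 62, 61, 50, 55, 55, 53]
214 u0 287 [108, 112, 120, 114, 89, 70, 64, 67, 66, 64, 63, 73, 89, 96, 97, 97, 93, 96, 92, 96, 95, 92, 94, 94, 93, 93, 95, 93, 94, 93, 94, 95, 93, 93, 94, 94, 94, 93, 93, 94, 94, 94, 95, 94, 95, 96, 96, 98, 94, 96, 95, 94, 90, 74, 66, 67, 67, 68, 66, 67, 67, 69, 64, 69]
216 u0 287 [97, 101, 107, 113, 98, 76, 61, 60, 59, 57, 66, 83, 93, 94, 95, 94, 94, 93, 94, 108, 126, 136, 136, 137, 137, 135, 136, 137, 137, 134, 136, 138, 136, 137, 136, 137, 138, 137, 137, 137, 137, 137, 135, 136, 127, 106, 95, 98, 93, 92, 92, 94, 92, 83, 73, 68, 64, 61, 62, 62, 63, 59, 62, 66]
```

View pics/c8.png

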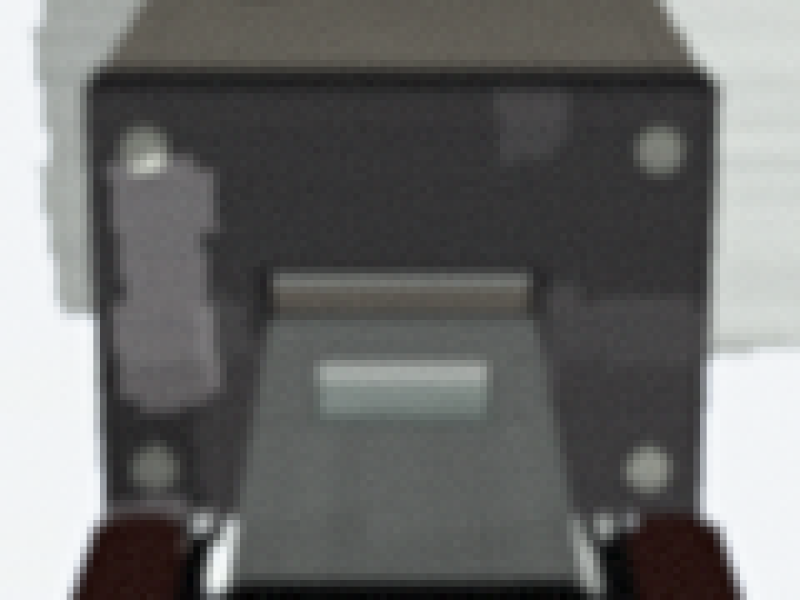

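The blade and slot line up: the slot spans u 299–338 and the blade is centred at 319, with the x gap about nominal. A 0.3 mm trim in y, then a slow entry.

Call:
drive_tool(
  steps=[0, -0.0003, 0.003, 0, 0, 0, 1, 0, 0, 0.003, 0, 0, 0, 1, 0, 0, 0.003, 0, 0, 0, 1, 0, 0, 0.003, 0, 0, 0, 1, 0, 0, 0.003, 0, 0, 0, 1, 0, 0, 0.003, 0, 0, 0, 1, 0, 0, 0, 0, 0, 0, 1],
)

```text
time_s: 15.85
ee_pos: [0.5839, 0.0476, 0.1536]
tool_rot: [-3.142, 0.001, -0.092]
ft_force: [-0.5, 0.1, -1.4]
grip_width: 0.0318
grip_force: 25.0
```

```bash
python3 - <<'E'
from h import *
for i in range(3):
    p=read_camera('wrist');s=manip.get_state();print({k:np.round(v,4).tolist() for k,v in s.items() if k in('ee_pos','tool_rot','grip_width','ft_force','ft_torque')})
E
```

```text
{'ee_pos': [0.584, 0.0476, 0.1539], 'tool_rot': [-3.1415, 0.0007, -0.0922], 'ft_force': [0.3225, -0.7061, -0.9904], 'ft_torque': [0.0408, 0.0125, 0.0218], 'grip_width': 0.0319}
{'ee_pos': [0.5842, 0.0476, 0.1541], 'tool_rot': [-3.1415, 0.0002, -0.0922], 'ft_force': [-0.5199, 0.0777, -0.161], 'ft_torque': [0.0648, 0.0468, 0.0036], 'grip_width': 0.0317}
{'ee_pos': [0.5843, 0.0476, 0.1542], 'tool_rot': [-3.1414, -0.0, -0.0922], 'ft_force': [-0.0658, -0.2033, -1.2584], 'ft_torque': [0.0608, -0.0219, -0.0337], 'grip_width': 0.0317}
```

Nose is 8 mm into the slot with no force. Continue.

Call:
drive_tool(
  steps=[0, 0, 0.004, 0, 0, 0, 1, 0, 0, 0.004, 0, 0, 0, 1, 0, 0, 0.004, 0, 0, 0, 1, 0, 0, 0.004, 0, 0, 0, 1, 0, 0, 0.004, 0, 0, 0, 1, 0, 0, 0.004, 0, 0, 0, 1, 0, 0, 0, 0, 0, 0, 1],
)

```text
time_s: 16.7
ee_pos: [0.5838, 0.0476, 0.1294]
tool_rot: [-3.142, 0.001, -0.092]
ft_force: [-0.0, -0.1, -0.6]
grip_width: 0.0314
grip_force: 25.0
```

Call:
drive_tool(
  steps=[0, 0, 0.004, 0, 0, 0, 1, 0, 0, 0.004, 0, 0, 0, 1, 0, 0, 0.004, 0, 0, 0, 1, 0, 0, 0.004, 0, 0, 0, 1, 0, 0, 0.004, 0, 0, 0, 1, 0, 0, 0, 0, 0, 0, 1],
)

```text
time_s: 17.3
ee_pos: [0.5838, 0.0476, 0.1095]
tool_rot: [-3.142, 0.001, -0.092]
ft_force: [0.4, 0.3, -0.5]
grip_width: 0.032
grip_force: 25.0
```

Call:
drive_tool(
  steps=[0, 0, 0.004, 0, 0, 0, 1, 0, 0, 0.004, 0, 0, 0, 1, 0, 0, 0.004, 0, 0, 0, 1, 0, 0, 0.003, 0, 0, 0, 1, 0, 0, 0, 0, 0, 0, 1, 0, 0, 0, 0, 0, 0, 1, 0, 0, 0, 0, 0, 0, 1],
)

```text
time_s: 18.0
ee_pos: [0.5844, 0.0476, 0.0953]
tool_rot: [-3.141, -0.0, -0.092]
ft_force: [0.5, -0.6, -0.7]
grip_width: 0.0318
grip_force: 25.0
```

```bash
python3 - <<'E'
from h import *
p=read_camera('wrist');save(p,'w9.png');q=read_camera('scene');g=p['image'].astype(int).sum(2)//3
s=manip.get_state();print({k:np.round(v,4).tolist() for k,v in s.items() if k in('ee_pos','tool_rot','grip_width','ft_force','ft_torque')})
e=np.array(s['ee_pos']);S=np.array([.584,.0474,.084]);yw=-.092;bx=np.array([np.cos(yw),np.sin(yw),0])
print('blade/head edge',proj(p,e+.003*bx+[0,0,-.0005]),'head face low edge',proj(p,e+.007*bx),'slot+x',proj(p,S+.004*bx),'blade at reader top',proj(p,S+.003*bx))
u=int(proj(p,S)[0]);v=int(proj(p,S)[1]);print('v0',v-15,g[v-15:v+40,u-5:u+5].mean(1).astype(int).tolist())
a=cv2.resize(p['image'][v-60:v+90,u-100:u+100],(400,300),interpolation=3);b=cv2.resize(q['image'][170:260,270:390],(400,300),interpolation=3)
cv2.imwrite('pics/c9.png',cv2.cvtColor(np.hstack([a,b]),cv2.COLOR_RGB2BGR))
E
```

```text
{'ee_pos': [0.5844, 0.0476, 0.0954], 'tool_rot': [-3.1415, -0.0004, -0.0922], 'ft_force': [0.7728, 0.0437, -0.5342], 'ft_torque': [0.014, -0.0317, -0.0174], 'grip_width': 0.0317}
blade/head edge [318.30573979 252.5705256 ] head face low edge [318.28583901 246.21718542] slot+x [318.75056269 243.18987993] blade at reader top [318.75403755 244.78728788]
v0 234 [52, 51, 51, 51, 51, 53, 51, 47, 48, 64, 83, 91, 91, 88, 73, 45, 18, 8, 8, 11, 11, 8, 9, 8, 13, 10, 7, 8, 9, 9, 11, 11, 9, 9, 6, 9, 12, 12, 11, 7, 8, 7, 8, 7, 9, 8, 10, 10, 12, 11, 13, 13, 12, 12, 13]
```

View pics/c9.png

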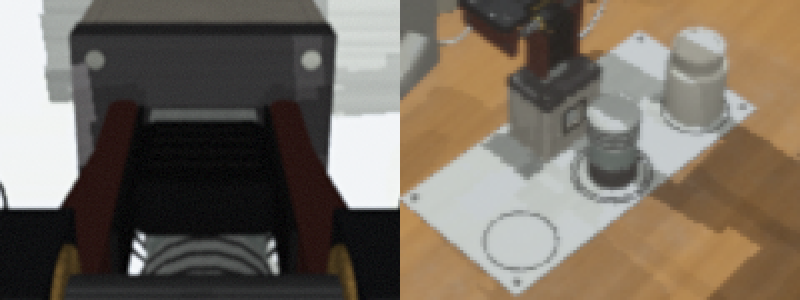

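Wrist view: the blade is in the slot and the head is just above the reader, px (319,249). Scene view: the lamp is in the double ring and the jar is untouched. Check the depth offset against the earlier picture, trim 0.8 mm down, and hold.

Call:
drive_tool(
  steps=[0, 0, 0.0008, 0, 0, 0, 1, 0, 0, 0, 0, 0, 0, 1, 0, 0, 0, 0, 0, 0, 1, 0, 0, 0, 0, 0, 0, 1, 0, 0, 0, 0, 0, 0, 1],
)

```text
time_s: 18.6
ee_pos: [0.5843, 0.0476, 0.0944]
tool_rot: [-3.141, -0.0, -0.092]
ft_force: [0.9, 0.3, -0.2]
grip_width: 0.0319
grip_force: 25.0
```

```bash
python3 - <<'E'
from h import *
yw=-.092;bx=np.array([np.cos(yw),np.sin(yw),0])
for f,e,obs in [('w7.npy',[.5832,.0458,.2083],'bot 215.8 top ~224'),('w8.npy',[.5842,.0473,.1720],'bot 215.75')]:
    p=np.load(f,allow_pickle=True).item();g=p['image'].astype(int).sum(2)//3
    print([round(proj(p,np.array(e)+.003*bx+[0,0,-.0785+z])[1],1) for z in (.003,.019,.037,.078)],obs,g[222:262,314:324].mean(1).astype(int).tolist())
s=manip.get_state();print(np.round(s['ee_pos'],4),np.round(s['ft_force'],2),np.round(s['qd'],3))
E
```

```text
[np.float64(208.7), np.float64(215.8), np.float64(225.0), np.float64(252.5)] bot 215.8 top ~224 [126, 117, 99, 86, 89, 94, 95, 95, 95, 95, 95, 95, 95, 95, 95, 94, 94, 91, 90, 89, 90, 90, 89, 89, 90, 88, 74, 45, 18, 7, 8, 11, 10, 9, 8, 9, 12, 10, 9, 7]
[np.float64(208.7), np.float64(215.8), np.float64(225.0), np.float64(252.5)] bot 215.75 [125, 116, 103, 93, 92, 95, 96, 95, 95, 95, 96, 96, 95, 95, 96, 95, 94, 96, 95, 95, 93, 91, 90, 90, 90, 87, 73, 45, 18, 8, 8, 12, 12, 9, 9, 9, 12, 10, 10, 8]
[0.5843 0.0476 0.0944] [ 0.93  0.29 -0.18] [-0.    -0.001  0.     0.001 -0.001 -0.   ]
```

The glass edges match the predicted offset within 1 px and the arm is still, with no contact force. Handing in.

```bash
python3 -c "
from h import *
print(ticket.sign_off())"
```

```text
the job is handed in; nothing more can be done
None
```

The job is handed in (the sign-off gave no verdict): the lamp was slid into the double ring, within about 1.5 mm of its centre, and released, and the paddle is held still in the reader's slot with no contact force and its pane at window height by the measured TCP (about 1 mm).

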